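# Tighten the sunk hex screw of the monitor post's foot

### The job

Take the larger of the two T-handled hex keys out of its wooden block, push it gently fully home in the hex socket of the screw sunk in the monitor post's foot, and only then turn it clockwise, without forcing it, until the screw stops tight. Let go and leave the key standing upright in the socket, with the small key and everything else left where it is.

Things in the scene. Friction and masses are not known exactly. Their poses are not given: they have to be found in the camera images.
- key_large_grip (a point): centre of the cross-bar handle of the large T-handled hex key, which stands upright in a wooden block. Black bar 90 mm long (along this frame's x), 16 mm wide (y) and 16 mm high (z, up); the steel shank goes straight down from its middle and ends 142 mm below this point. Mass about 0.15 to 0.3 kg; the shank's flats face along x and every 60 degrees from it
- key_large_tip (a point): end of the large key's shank, on its axis, z up along the shank. The shank is a steel hexagon 14 mm across flats (16.2 mm across corners); its last 4 mm is a round cone narrowing from 14 to 9 mm. A flange 28 mm wide, 40 mm above the tip, rests on the top of the block, which holds the shank loosely in a round hole 17.5 mm wide
- key_small_grip (a point): centre of the cross-bar of the small T-handled hex key (bar 60 mm long, 12 mm wide; shank 8 mm across flats, ending 104 mm below). Too small for the screw; to be left alone in its own block
- block_large: light wooden block in which the large key stands, 70 x 70 x 50 mm, does not move; origin at the centre of its underside
- block_small: light wooden block of the same size, in which the small key stands, does not move; origin at the centre of its underside
- foot: heavy grey foot plate of the monitor post, 150 (x) x 200 (y) x 40 mm (z), does not move; origin at the centre of its underside. A short post, 40 mm wide, whose top is 120 mm above the table, rises from the plate at 35, 50 mm (x, y). The screw stands upright at -35, -35 mm, sunk in a round counterbore 31 mm wide
- screw_floor (a point): fixed point on the screw's axis at the bottom of its hex socket, 16 mm above the table, z up. The socket is a hexagon 14.6 mm across flats, 14 mm deep with a flat hard bottom: the key is fully home when its tip reaches this point. This frame does not turn with the screw
- screw_mouth (a point): fixed point on the screw's axis level with the head's top, where the socket begins, 10 mm below the top of the foot plate, z up; does not turn with the screw. The angle of the hexagon is random and not measured: at a wrong angle only the key's cone enters, 4 mm deep; the key drops in within about 0.07 rad of the right angle, which repeats every 60 degrees
- screw (a joint): turn of the screw in rad: 0 is tight, against its hard stop; negative is loose; it grows as the screw turns clockwise seen from above. It starts between -1.0 and -0.6 and takes about 0.08 N m to turn; 0.1 to 0.2 N m on the stop is tight, over 0.3 N m is forcing it. It does not tell where the flats of the hexagon stand
- mug: bystander to leave alone: green mug, 80 mm wide, 95 mm high; origin at its underside
- jar_a: bystander to leave alone: closed green glass jar, 66 mm wide, 70 mm high; origin at its underside
- jar_b: bystander to leave alone: closed green glass jar with metal lid, 66 mm wide, 70 mm high; origin at its underside
- collar: bystander to leave alone: loose bare aluminium ring, 56 mm wide, 22 mm high; origin at its underside
- mouse: bystander to leave alone: black computer mouse, 100 x 60 x 30 mm; origin at its underside
- spanner: bystander to leave alone: flat open-ended spanner; origin at its underside
- dish: bystander to leave alone: small white dish, 90 mm wide, 30 mm high; origin at its underside

How it is judged:
On the way, in this order (a step that is already met when the one before it is completed fails the run):
1. the large key is fully home in the screw's socket, the screw not yet turned (distance between key_large_tip and screw_floor below 0.003 m and z of key_large_tip in the frame of screw_floor below 0.002 m and angle between key_large_tip's own z axis and vertical below 0.1 rad and value of joint screw below -0.45 rad), for 0.2 s.
2. the screw has been turned to its stop with the key home (distance between key_large_tip and screw_floor below 0.003 m and z of key_large_tip in the frame of screw_floor below 0.002 m and angle between key_large_tip's own z axis and vertical below 0.1 rad and value of joint screw above -0.04 rad), for 0.1 s.
At the end, for the whole second after the job is handed in: the screw is tight (within 0.06 rad of its stop) and the large key stands released and at rest in the socket, its tip within 4 mm of the socket's bottom and less than 0.12 rad from upright (value of joint screw above -0.06 rad and distance between key_large_tip and screw_floor below 0.004 m and angle between key_large_tip's own z axis and vertical below 0.12 rad and linear speed of key_large below 0.02 m/s); the robot touches nothing.
It fails at once if the screw is turned while the key is not fully home (tip more than 3.5 mm above the socket's bottom) (value of joint screw between -0.5 and -0.08 rad and distance between key_large_tip and screw_floor above 0.0035 m).
It fails at once if the key is pressed or forced against the foot or its screw with more than 60 N in all before the screw is at its stop (contact force between key_large and foot above 60 N and value of joint screw below -0.1 rad).
It fails at once if the screw is forced on its stop: contacts of key and screw add up to more than 100 N (contact force between key_large and foot above 100 N).
It fails at once if the small key is moved by more than 15 mm (distance of key_small_grip from where it was at the start of the episode above 0.015 m).
It fails at once if a bystander is moved by more than 20 mm (distance of any of mug, jar_a, jar_b, collar, mouse, spanner, dish from where it was at the start of the episode above 0.02 m).
It also fails if it takes over 67 s, if anything falls off the work surface, if the arm or the gripper's body presses on something with over 40 N, if the wrist force passes 120 N, or if a joint passes its speed limit or range.

### The arm

A 6-joint arm with a two-finger parallel gripper is mounted at the origin on the work surface. World frame = base frame: x ahead of the robot, y to its left, z up, the work surface at z = 0. Lengths are in m, angles in rad, forces in N, time in s.
With the tool pointing down it reaches from about 0.375 to 0.975 m from the base axis. Payload 3.8 kg.
Tool frame: the origin (TCP) lies between the finger pads; the fingertips stand 17 mm ahead of it and the grasp point (between the pads) lies 2 mm behind it; z points along the fingers, y is the line along which they close (so a half turn about z gives the same grasp; the last joint's range is limited). The gripper opens to 85 mm and grips with 20 to 120 N. Pads are 22 mm wide; open, the fingers measure 114 mm over their backs; the gripper's body (76 mm by 85 mm) begins 54 mm behind the grasp point. The pads swing forward as they close: fully open they stand 13 mm farther back than shut.
Start: joints at [-1.244, 0.264, 1.604, -0, 1.274, -0.037], TCP at [0.24, -0.631, 0.248] pointing down, gripper open.
Joint ranges: [-2.63, 2.63], [-0.94, 2.18], [0.31, 2.57], [-1.31, 4.45], [0, 2.66], [-2.55, 2.55]. Speed limits (rad/s): [2.57, 2.57, 3.14, 3.14, 3.14, 3.14].

### API

Orientations are given as a unit quaternion [w, x, y, z].
In Python, from rig import robot gives the robot as it stands. The module is installed in compiled form; this text tells all that it offers. Calls block until the motion is done:
- robot.movep(position, orientation): joint-space move of the TCP to a pose.
- robot.move_straight(position, ori=None, velocity=0.15, threshold=None): straight line of the TCP; ori=None keeps the orientation; velocity is the mean speed in m/s. With threshold (N) it stops when the force on the tool has changed by that much, and returns True; else False.
- robot.move_j(angles): joint-space move.
- robot.gripper_to(opening): finger opening in m; the grip force is fixed at half the most; returns when the fingers have stopped.
- robot.hold(seconds).
- robot.ik(position, orientation): joint angles nearest the present ones, or None.
- robot.get_state(): the state.
- robot.read_camera(name): name is "scene" or "top" or "wrist"; returns the picture (480x640x3 uint8, blue, green, red); there is no depth.
- robot.get_calibration(name): a dict with "mtx" (3x3 intrinsics, pixels), "rvec" (rotation vector, rad) and "tvec" (3), from world to camera coordinates, as OpenCV has them. Camera axes: x right, y down, z forward; pixel columns grow to the right and rows downward; lengths in m; the calibration is good to about 2 mm. A picture is of the moment at which its call begins: read the wrist's pose just before it. get_calibration takes no time and is no camera call; for the wrist camera it gives the pose at the moment of the call.
A pose or a line that the arm cannot do raises robot.PlanningError and nothing moves.
- robot.hand_in(): hands the job in; it is judged then, once.
The state is a dict: "time_s": time; "joint_pos": joint angles; "joint_vel": joint speeds; "effort": joint torques, N m; "position": TCP position; "ee_rot": TCP orientation; "ft_force": force on the tool from outside, world axes, zero at the start; "torque": the same for the moment, N m; "grip_width": finger opening in m; "grasp_force": force on a finger pad.
Only numpy, scipy, OpenCV 4.12 (cv2) and the standard library are available. Lean on these libraries where they do the work, as an engineer would, in place of code of your own. Each camera call takes 0.05 s, during which the arm holds its last target. There are 200 camera calls.

## Working session

There is one attempt and no reset: what is moved stays moved. The work goes in short steps, each a Python script; the robot and the scene stay as the last script left them, time stands still between calls to the robot, and variables do not carry over. Pictures are saved under pics/ and viewed, at most 10 in all, crops included, and the job is handed in when it is done.

```bash
mkdir -p pics; python3 - <<'E'
from rig import robot
import cv2, numpy as np
for n in ("scene","top","wrist"):
    im=robot.read_camera(n); cv2.imwrite(f"pics/{n}0.png",im)
    c=robot.get_calibration(n); R,_=cv2.Rodrigues(np.array(c["rvec"])); print(n,np.round(c["mtx"],1).tolist(),(-R.T@np.array(c["tvec"]).ravel()).round(3),R.round(2).tolist())
s=robot.get_state();print(s)
E
```

```text
scene [[624.5, 0.0, 321.0], [0.0, 624.5, 236.2], [0.0, 0.0, 1.0]] [ 1.189 -0.614  1.058] [[0.69, 0.72, -0.01], [0.54, -0.52, -0.67], [-0.49, 0.46, -0.74]]
top [[624.9, 0.0, 332.3], [0.0, 624.9, 232.7], [0.0, 0.0, 1.0]] [ 0.316 -0.016  1.336] [[-0.01, -1.0, -0.0], [-0.98, 0.01, -0.21], [0.21, -0.0, -0.98]]
wrist [[339.5, 0.0, 323.5], [0.0, 339.5, 236.0], [0.0, 0.0, 1.0]] [ 0.317 -0.601  0.373] [[0.36, -0.93, -0.0], [-0.89, -0.34, 0.32], [-0.3, -0.11, -0.95]]
{'time_s': 0.15, 'joint_pos': array([-1.24391894e+00,  2.64647995e-01,  1.60507298e+00,  9.73019059e-06,
        1.27369553e+00, -3.68686547e-02]), 'joint_vel': array([-4.46664868e-04, -1.62684843e-03, -3.83674985e-03,  8.44036451e-04,
       -1.34705756e-03, -2.02444276e-05]), 'effort': array([ 6.55228323e-04, -5.15906990e+01, -3.67959344e+01,  1.86829351e-05,
        8.02532129e-03,  2.09664000e-05]), 'position': array([ 0.23999708, -0.6303147 ,  0.24719539]), 'ee_rot': array([-9.03029233e-04,  9.83506491e-01,  1.80870536e-01, -1.27168737e-04]), 'ft_force': array([-0.81128405, -0.48473935,  0.3191063 ]), 'torque': array([-0.04822448, -0.04376228, -0.03994778]), 'grasp_force': 0.0, 'grip_width': 0.08543978609784884}
```

View pics/top0.png

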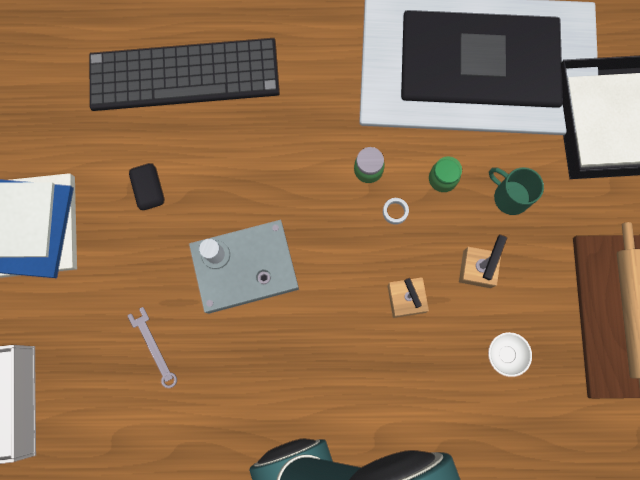

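View pics/scene0.png

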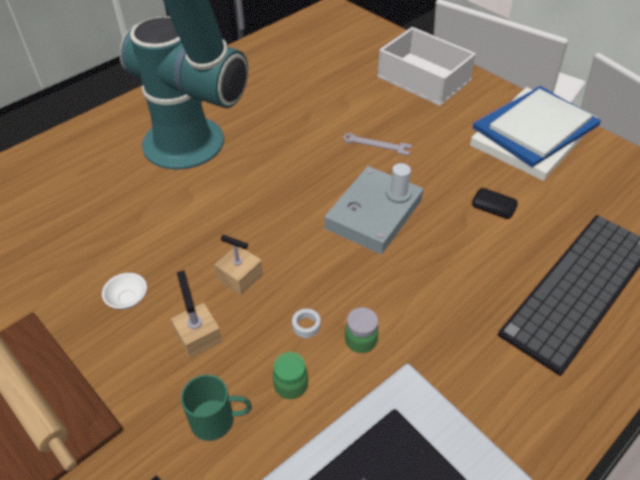

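The top view shows the large key's bar at about (494,258), the small key's bar at (412,293), the foot plate centred near (244,267) with its post at (210,250), and the screw's counterbore at (264,277). In the scene view the large bar is at (186,291) and the counterbore at (354,207).

```bash
cat > h.py <<'E'
import cv2, numpy as np
from rig import robot
from scipy.spatial.transform import Rotation as Ro
def cal(n):
    c=robot.get_calibration(n); R,_=cv2.Rodrigues(np.array(c["rvec"],float)); return np.array(c["mtx"]),R,np.array(c["tvec"],float).ravel()
def ray(c,px):
    K,R,t=c; d=R.T@np.linalg.solve(K,[px[0],px[1],1.]); return -R.T@t,d/np.linalg.norm(d)
def onz(c,px,z):
    o,d=ray(c,px); return o+d*(z-o[2])/d[2]
def tri(r1,r2):
    A=np.array([r1[1],-r2[1]]).T; s=np.linalg.lstsq(A,r2[0]-r1[0],rcond=None)[0]
    p,q=r1[0]+s[0]*r1[1],r2[0]+s[1]*r2[1]; return (p+q)/2,np.linalg.norm(p-q)
def blob(mask,near):
    n,l,st,ce=cv2.connectedComponentsWithStats(mask.astype(np.uint8))
    ys,xs=np.nonzero(mask); i=np.argmin((xs-near[0])**2+(ys-near[1])**2); k=l[ys[i],xs[i]]
    m=(l==k).astype(np.uint8); return m,ce[k],st[k]
def down(psi): # tool z down, tool y axis along world angle psi
    y=np.array([np.cos(psi),np.sin(psi),0]); z=np.array([0,0,-1.]); x=np.cross(y,z)
    q=Ro.from_matrix(np.array([x,y,z]).T).as_quat(); return q[[3,0,1,2]]
E
python3 - <<'E'
from h import *
r={}
for n,nl,ns in (("top",(494,258),(412,293)),("scene",(186,291),(234,242))):
    im=cv2.imread(f"pics/{n}0.png"); dark=im.max(2)<55; c=cal(n)
    for k,p in (("L",nl),("S",ns)):
        m,ce,st=blob(dark,p); rect=cv2.minAreaRect(cv2.findContours(m,0,2)[0][0])
        r[n,k]=ray(c,ce); z=.152 if k=="L" else .114
        ys,xs=np.nonzero(m); P=np.array([onz(c,q,z)[:2] for q in zip(xs,ys)]); w,V=np.linalg.eigh(np.cov(P.T))
        print(n,k,ce.round(1),st,[round(v,1) for v in rect[1]],onz(c,ce,z).round(4),"axis deg",np.degrees(np.arctan2(V[1,1],V[0,1])),"len",np.sqrt(12*w[1]))
for k in "LS": print(k,tri(r["top",k],r["scene",k]))
im=cv2.imread("pics/top0.png"); c=cal("top"); hsv=cv2.cvtColor(im,cv2.COLOR_BGR2HSV)
m,ce,st=blob((hsv[...,1]<60)&(im.max(2)>60)&(im.max(2)<190),(280,260))
cn=max(cv2.findContours(m,0,2)[0],key=cv2.contourArea); b=cv2.boxPoints(cv2.minAreaRect(cn)); P=np.array([onz(c,q,.04)[:2] for q in b]); print("foot",b.tolist(),P.round(4),np.linalg.norm(np.diff(P,axis=0),axis=1))
print("screw top", onz(c,(264,277),.035), "scene",onz(cal("scene"),(354,207),.035))
cv2.imwrite("pics/crop1.png",cv2.resize(im[235:320,180:300],None,fx=6,fy=6,interpolation=3))
E
```

```text
top L [490.5 258.5] [483 235  17  45  98] [6.8, 45.4] [ 0.5173 -0.3212  0.152 ] axis deg 158.47022072552744 len 0.09512356238845343
top S [410.5 293.6] [405 280  12  28  40] [28.8, 1.9] [ 0.4559 -0.1699  0.114 ] axis deg -159.0682899949874 len 0.0576278564966168
scene L [185.7 291.8] [178 272  16  40 233] [40.5, 6.0] [ 0.5223 -0.3276  0.152 ] axis deg 156.44821168313283 len 0.09472850187315679
scene S [233.8 241.8] [222 236  25  12 108] [25.3, 4.4] [ 0.4579 -0.1719  0.114 ] axis deg -158.93587916765034 len 0.05536677777958564
L (array([ 0.51785735, -0.32425156,  0.14474227]), np.float64(0.002742807621328892))
S (array([ 0.45601563, -0.17044488,  0.11133544]), np.float64(0.0005494016224746283))
foot [[186.54666137695312, 243.51382446289062], [280.6492004394531, 219.17697143554688], [298.8005065917969, 289.3619689941406], [204.69796752929688, 313.6988220214844]] [[0.5753 0.2901]
 [0.6261 0.0916]
 [0.4756 0.0528]
 [0.4272 0.2469]] [0.20490038 0.15542325 0.20007017]
screw top [0.50295756 0.12605328 0.035     ] scene [0.50446606 0.13050625 0.035     ]
```

View pics/crop1.png

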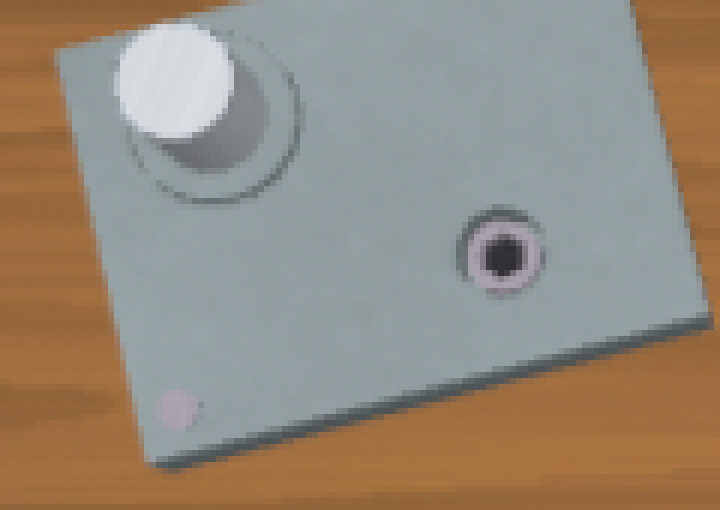

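The crop shows the counterbore and a dark hex socket centred near (503,256) of the crop, which is (263.8,277.7) in the top view. The hexagon's angle can't be resolved at this range, so I'll look closer with the wrist camera.

```bash
python3 - <<'E'
from h import *
def shot(name):
    c=cal("wrist"); im=robot.read_camera("wrist"); cv2.imwrite(f"pics/{name}.png",im); np.savez(f"pics/{name}.npz",K=c[0],R=c[1],t=c[2]); return im
psi=0.3; x=np.array([-np.sin(psi),np.cos(psi)])
s=np.array([.503,.128])-x*.017
robot.movep([*s,.20],down(psi)); robot.move_straight([*s,.11]); robot.hold(.3); a=shot("s1"); print(robot.get_state()["joint_pos"].round(2),robot.get_state()["time_s"])
robot.move_straight([*s,.25],velocity=.25)
psi=np.radians(67.5); x=np.array([-np.sin(psi),np.cos(psi)])
k=np.array([.519,-.323])-x*.017
robot.movep([*k,.26],down(psi)); robot.hold(.3); b=shot("k1"); print(robot.get_state()["joint_pos"].round(2),robot.get_state()["time_s"])
cv2.imwrite("pics/sk.png",np.hstack([cv2.resize(i,(400,300),interpolation=cv2.INTER_AREA) for i in (a,b)]))
E
```

```text
[ 0.17  0.1   2.07  0.    0.97 -0.13] 4.0333
[-0.59  0.17  1.7  -0.    1.28 -1.77] 6.7167
```

View pics/sk.png

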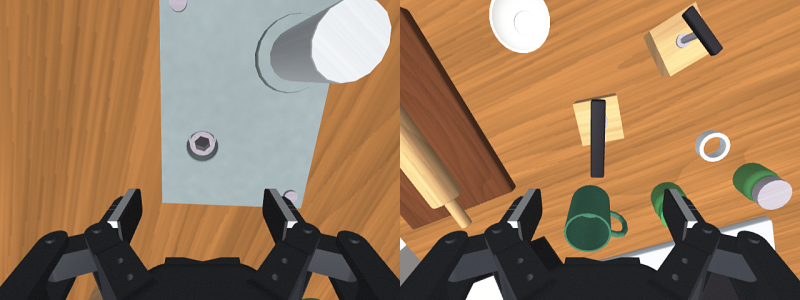

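The wrist view over the foot shows the socket at full-resolution (323,230), with its hexagon visible. The view over the key shows the bar at about (316,220), nearly aligned with the tool.

```bash
python3 - <<'E'
from h import *
L=lambda n:(lambda d:(d["K"],d["R"],d["t"]))(np.load(f"pics/{n}.npz"))
c=L("k1"); im=cv2.imread("pics/k1.png"); m,ce,st=blob(im.max(2)<65,(316,220)); ys,xs=np.nonzero(m)
P=np.array([onz(c,q,.152)[:2] for q in zip(xs,ys)]); w,V=np.linalg.eigh(np.cov(P.T))
print("key",ce,st,onz(c,ce,.152),np.degrees(np.arctan2(V[1,1],V[0,1]))%180,np.sqrt(12*w))
print("tri w/ top,scene",tri(ray(c,ce),ray(cal("top"),(490.5,258.5))),tri(ray(c,ce),ray(cal("scene"),(185.7,291.8))))
c=L("s1"); im=cv2.imread("pics/s1.png"); g=cv2.cvtColor(im,6); f=10
cr=cv2.resize(g[200:260,293:353],None,fx=f,fy=f,interpolation=cv2.INTER_CUBIC)
o,d=ray(c,(323,230)); print("ray",d)
# rectified patch at mouth plane, 0.1 mm/px
ctr=onz(c,(323,230),.03)[:2]; W=np.array([[ctr[0]+sx*.03,ctr[1]+sy*.03,.03] for sx,sy in((-1,-1),(1,-1),(1,1),(-1,1))])
K,R,t=c; px=cv2.projectPoints(W,cv2.Rodrigues(R)[0],t,K,None)[0].reshape(-1,2)
H=cv2.getPerspectiveTransform(px.astype(np.float32),np.float32([[0,0],[600,0],[600,600],[0,600]]))
rec=cv2.warpPerspective(im,H,(600,600),flags=cv2.INTER_CUBIC); cv2.imwrite("pics/rec.png",rec); print("centre",ctr)
E
```

```text
key [317.89576174 229.95017182] [ 305  159   24  125 1746] [ 0.52634724 -0.32971067  0.152     ] 154.47341894013212 [0.01638333 0.09408745]
tri w/ top,scene (array([ 0.52161476, -0.32545154,  0.1526093 ]), np.float64(0.011830437992802988)) (array([ 0.52521523, -0.32902389,  0.15613049]), np.float64(0.00025631960126654303))
ray [ 0.08931644 -0.28980711 -0.9529084 ]
centre [0.50398974 0.12758394]
```

View pics/rec.png

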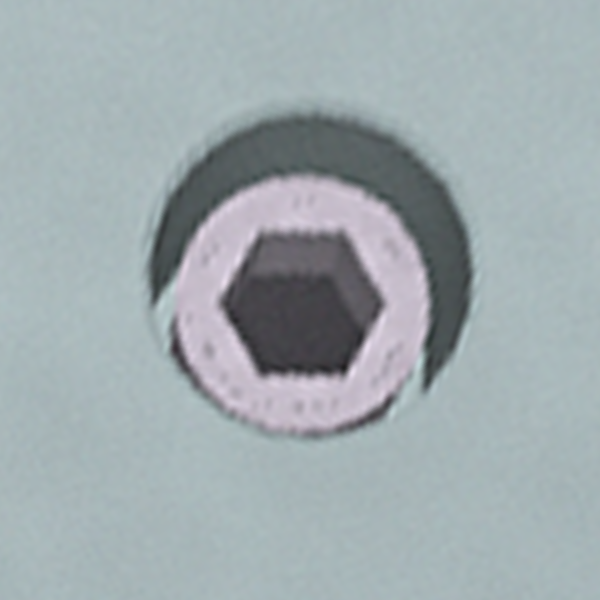

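The rectified patch (0.1 mm/px, columns along +x, rows along +y) shows the hex corners at (220,300) and (383,303), so the centre is near (302,304). Its flats face about 30° mod 60°. I'll fit that precisely and grasp the key.

```bash
python3 - <<'E'
from h import *
rec=cv2.imread("pics/rec.png"); m,ce,st=blob(cv2.cvtColor(rec,6)<130,(302,300))
cn=max(cv2.findContours(m,0,1)[0],key=cv2.contourArea)[:,0].astype(float)
M=cv2.moments(cn.astype(np.float32)); cc=np.array([M["m10"],M["m01"]])/M["m00"]; a=M["m00"]*1e-2
th=np.arctan2(cn[:,1]-cc[1],cn[:,0]-cc[0]); rr=np.hypot(*(cn-cc).T)
ths=np.linspace(-np.pi,np.pi,720); i=np.argsort(th); rs=np.interp(ths,th[i],rr[i],period=2*np.pi)
ph=np.angle((rs*np.exp(-6j*ths)).sum()); corner=-ph/6
print("hex area mm2",a,"(185 expected) centre",cc,"world",np.array([.50399,.12758])+(cc-300)*1e-4,"flat normal deg mod60",(np.degrees(corner)+30)%60)
d=np.load("pics/k1.npz"); c=(d["K"],d["R"],d["t"]); im=cv2.imread("pics/k1.png"); m,ce,st=blob(im.max(2)<65,(316,220)); ys,xs=np.nonzero(m)
P=np.array([onz(c,q,.16)[:2] for q in zip(xs,ys)]); ax=np.radians(154.47); u=np.array([np.cos(ax),np.sin(ax)]); v=np.array([-u[1],u[0]])
s=P@u; q=P@v; print("len",np.ptp(s),"wid",np.ptp(q)); print("mid",u*(s.max()+s.min())/2+v*np.median(q),"cam",-c[1].T@c[2])
for e in (s.min(),s.max()): print(e, (u*e+v*np.median(q)))
x=np.array([-np.sin(np.radians(67.5)),np.cos(np.radians(67.5))]); print("tool x",x,u)
# block top rect
hsv=cv2.cvtColor(im,cv2.COLOR_BGR2HSV); w=(hsv[...,2]>190)&(hsv[...,0]<30)&(hsv[...,1]>50)&(hsv[...,1]<140); m,ce,st=blob(w,(295,175)); print("block",st,onz(c,(st[0]+st[2]/2,st[1]+st[3]/2),.05))
E
```

```text
hex area mm2 175.905 (185 expected) centre [301.71091404 303.89701828] world [0.50416109 0.1279697 ] flat normal deg mod60 29.94417266978289
len 0.08954918299805747 wid 0.01716188165969626
mid [ 0.52112104 -0.32606048] cam [ 0.45943797 -0.29751909  0.38548155]
-0.6555399699819555 [ 0.56152383 -0.3453576 ]
-0.565990786983898 [ 0.48071825 -0.30676336]
tool x [-0.92387953  0.38268343] [-0.90235975  0.43098363]
block [ 276  160   30   74 1439] [ 0.51325255 -0.35528592  0.05      ]
```

Length (89.5 mm) and width (17 mm) match the bar; the key's centre is (0.521, -0.326). Grasping now.

```bash
python3 - <<'E'
from h import *
psi=np.radians(64.5); k=[.5211,-.3261]
robot.movep([*k,.20],down(psi)); robot.move_straight([*k,.151],velocity=.08); robot.gripper_to(.0)
s=robot.get_state(); print(s["grip_width"],s["grasp_force"],s["ft_force"].round(1))
robot.move_straight([*k,.30],velocity=.1); robot.hold(.3)
s=robot.get_state(); print(s["grip_width"],s["grasp_force"],s["ft_force"].round(1),s["torque"].round(2),s["position"],s["time_s"])
c=cal("wrist"); im=robot.read_camera("wrist"); cv2.imwrite("pics/g.png",im); np.savez("pics/g.npz",K=c[0],R=c[1],t=c[2])
t=robot.read_camera("scene"); cv2.imwrite("pics/gs.png",np.hstack([cv2.resize(im,(400,300)),cv2.resize(t[120:420,60:360],(300,300))]))
E
```

```text
0.014959913174466346 58.91057840315625 [-0.5 -0.6  1. ]
0.015056075822863214 58.480587468948215 [-0.2 -0.1 -2.4] [0.02 0.03 0.  ] [ 0.52101623 -0.32607106  0.29971273] 10.425
```

View pics/gs.png

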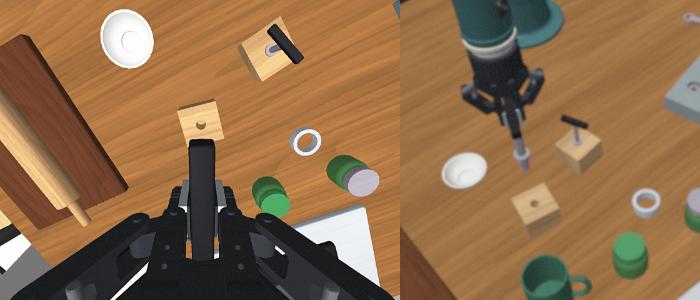

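The key is held upright, with the empty hole visible at full-resolution (321,200) and the bar's near edge at (323,225). The hole gives the key's axis relative to the grasp.

```bash
python3 - <<'E'
from h import *
d=np.load("pics/g.npz"); c=(d["K"],d["R"],d["t"]); im=cv2.imread("pics/g.png")
g=cv2.cvtColor(im,6); m,ce,st=blob((g<130)&(np.indices(g.shape)[0]<218),(321,200)); print(ce,st,"hole",onz(c,ce,.05), onz(c,(st[0]+st[2]/2,st[1]+st[3]/2),.05))
m=g[150:260,316:330].mean(1); e=np.argmax((m<70)&(np.arange(len(m))>30))+150
p=onz(c,(322,e),.31); psi=np.radians(64.5); x=np.array([-np.sin(psi),np.cos(psi)]); print("edge row",e,p,"bar end along tool x from TCP",(p[:2]-[.52102,-.32607])@x, "at z.294",(onz(c,(322,e),.294)[:2]-[.52102,-.32607])@x)
cv2.imwrite("pics/hole.png",cv2.resize(im[150:260,270:380],(550,550),interpolation=2))
E
```

```text
[320.94230769 201.54807692] [314 196  15  11 104] hole [ 0.52285316 -0.33025608  0.05      ] [ 0.52307437 -0.32966491  0.05      ]
edge row 222 [ 0.47726051 -0.30574047  0.31      ] bar end along tool x from TCP 0.04824876128822645 at z.294 0.04359044890138547
```

View pics/hole.png

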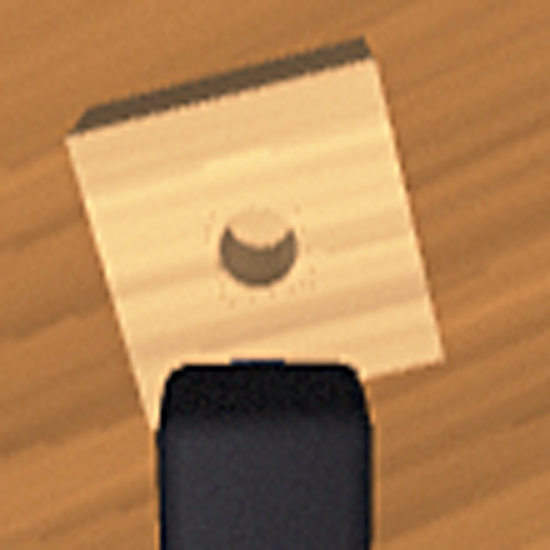

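```bash
python3 - <<'E'
from h import *
d=np.load("pics/g.npz"); c=(d["K"],d["R"],d["t"]); k=np.array([.52102,-.32607]); psi=np.radians(64.5)
x=np.array([-np.sin(psi),np.cos(psi)]); y=np.array([np.cos(psi),np.sin(psi)])
for n,px,z in (("hole",(321.3,198.9),.05),("bar",(322.6,245),.309)):
    p=onz(c,px,z)[:2]-k; print(n,"x",p@x,"y",p@y)
d=np.load("pics/s1.npz"); print("cam-tool R diff: tool-frame view dirs"); 
for n,ps in (("g",psi),("s1",.3)):
    d=np.load(f"pics/{n}.npz"); R=d["R"]; T=np.array([[-np.sin(ps),np.cos(ps),0],[np.cos(ps),np.sin(ps),0],[0,0,-1]]); print((T@R.T).round(4).tolist(), (T@(-R.T@d["t"])).round(4))
t=onz(cal("top"),(263.8,277.7),.03); print(t)
E
```

```text
hole x -0.0004192898608084151 y -0.0025772182281267215
bar x 0.03924567901656035 y -0.00029577331408031475
cam-tool R diff: tool-frame view dirs
[[-0.0008, -0.9478, -0.3189], [1.0, -0.0006, -0.0008], [0.0005, -0.3189, 0.9478]] [-0.5289 -0.0699 -0.4251]
[[-0.0008, -0.9474, -0.3201], [1.0, -0.0012, 0.001], [-0.0013, -0.3201, 0.9474]] [ 0.0386  0.5193 -0.2363]
[0.50219697 0.12700178 0.03      ]
```

The offsets are small: about 0 along the bar and 1–2 mm across it. The 2.8 mm cone lead-in covers that. Moving over the screw and descending with a force guard.

```bash
cat >> h.py <<'E'
S=np.array([.5046,.1280])
def rep(tag=""):
    s=robot.get_state(); print(tag,"t",round(s["time_s"],2),"p",s["position"].round(4),"f",s["ft_force"].round(1),"m",s["torque"].round(3),"g",round(s["grip_width"],4)); return s
E
python3 - <<'E'
from h import *
psi=np.radians(59.94)
robot.movep([*S,.30],down(psi)); robot.move_straight([*S,.185],velocity=.1); robot.hold(.4); rep("hover")
cv2.imwrite("pics/hov.png",cv2.resize(robot.read_camera("scene")[60:260,280:480],(600,600),interpolation=2))
h=robot.move_straight([*S,.172],velocity=.02,threshold=6); rep(h)
if not h:
    h=robot.move_straight([*S,.157],velocity=.012,threshold=8); rep(h)
E
```

```text
hover t 13.89 p [0.5047 0.128  0.1852] f [-0.5  0.2 -2. ] m [0.018 0.008 0.052] g 0.015
False t 14.74 p [0.5047 0.128  0.172 ] f [-0.1 -0.1 -2.2] m [0.007 0.052 0.084] g 0.015
False t 16.14 p [0.5047 0.1281 0.1572] f [-0.5  2.2  0.1] m [0.873 0.043 0.029] g 0.0147
```

View pics/hov.png

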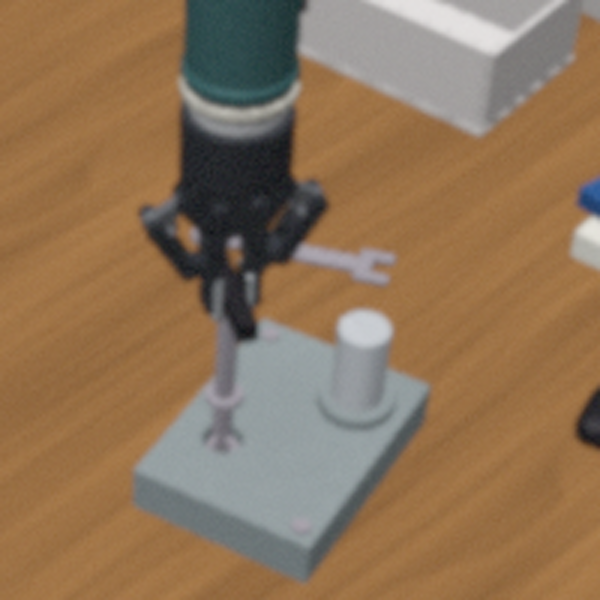

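Before descent, the hover crop showed the tip just over the socket at (222,440). The key then slid in with only about 2 N of side force, so the angle was right. Now I'll seat it on the bottom gently.

```bash
python3 - <<'E'
from h import *
h=robot.move_straight([*S,.152],velocity=.006,threshold=7); rep(h); robot.hold(.5); s=rep()
E
```

```text
True t 16.52 p [0.5049 0.1286 0.1571] f [-1.1  1.5  4.6] m [ 0.363  0.287 -0.032] g 0.0154
 t 17.02 p [0.5049 0.1288 0.157 ] f [-0.3  0.8  5.5] m [ 0.241  0.363 -0.01 ] g 0.015
```

The bottom was felt at TCP z 0.157, exactly the predicted home height. Turning clockwise in small steps while watching the moment.

```bash
cat > turn.py <<'E'
from h import *
import json,sys
def turn(psi,xy,z,n,step,lim):
    log=[]
    for i in range(n):
        psi-=step; robot.move_straight([*xy,z],down(psi),velocity=.03); robot.hold(.05)
        s=robot.get_state(); log.append(s["torque"][2])
        q=s["ee_rot"]; y=Ro.from_quat(np.r_[q[1:],q[0]]).as_matrix()[:,1]
        print(round(np.degrees(psi),1),"act",round(np.degrees(np.arctan2(y[1],y[0])),1),"mz",round(s["torque"][2],3),"f",s["ft_force"].round(1),"p",s["position"].round(4),"t",round(s["time_s"],2))
        if s["torque"][2]>lim or np.linalg.norm(s["ft_force"])>25: print("STOP"); break
    json.dump(psi,open("psi.json","w")); return psi
E
python3 - <<'E'
from turn import *
turn(np.radians(59.94),[.5048,.1286],.1566,5,.04,.2)
E
```

```text
57.6 act 57.7 mz 0.0 f [-0.8  2.1  4.8] p [0.5051 0.1286 0.157 ] t 17.32
55.4 act 55.4 mz -0.004 f [-2.1  1.2  4.3] p [0.5051 0.1287 0.1571] t 17.62
53.1 act 53.1 mz 0.016 f [-0.6  1.6  5.4] p [0.5051 0.1287 0.1571] t 17.92
50.8 act 50.9 mz 0.015 f [-0.7  2.   6. ] p [0.5051 0.1287 0.1571] t 18.22
48.5 act 48.6 mz 0.11 f [-1.   2.   5.8] p [0.5051 0.1287 0.157 ] t 18.52
```

```bash
python3 - <<'E'
from turn import *
p=turn(json.load(open("psi.json")),[.5048,.1286],.1566,11,.04,.16)
E
```

```text
46.2 act 46.3 mz 0.042 f [-0.   1.4  4.5] p [0.5051 0.1287 0.157 ] t 18.82
43.9 act 44.0 mz 0.035 f [-1.2  2.3  4.9] p [0.5052 0.1287 0.1571] t 19.12
41.6 act 41.7 mz 0.006 f [-1.8  1.7  5.2] p [0.5052 0.1286 0.1571] t 19.42
39.3 act 39.4 mz -0.013 f [-0.8  1.3  4.5] p [0.5052 0.1286 0.157 ] t 19.72
37.0 act 37.1 mz 0.016 f [-2.   1.5  5.7] p [0.5053 0.1286 0.1571] t 20.02
34.7 act 34.8 mz 0.075 f [-0.4  1.6  5.1] p [0.5053 0.1286 0.157 ] t 20.32
32.4 act 32.5 mz 0.085 f [0.1 2.5 4.8] p [0.5053 0.1286 0.157 ] t 20.62
30.1 act 30.3 mz 0.017 f [-0.5  0.7  4.6] p [0.5053 0.1286 0.1571] t 20.92
27.9 act 28.0 mz 0.053 f [-0.3  1.4  5.6] p [0.5053 0.1285 0.1571] t 21.22
25.6 act 25.7 mz 0.077 f [-0.3  2.1  4.6] p [0.5053 0.1285 0.1571] t 21.52
23.3 act 23.4 mz 0.013 f [0.3 2.  5.1] p [0.5053 0.1285 0.1571] t 21.82
```

```bash
sed -i 's/robot.hold(.05)/mz=avg()/; s/log.append.*/s["torque"]=np.r_[0,0,mz]/' turn.py; sed -i '3i def avg(n=10):\n    v=[]\n    for _ in range(n): robot.hold(.02); v.append(robot.get_state()["torque"][2])\n    return np.mean(v)' turn.py; python3 - <<'E'
from turn import *
p=turn(json.load(open("psi.json")),[.5048,.1286],.1566,16,.03,.13)
E
```

```text
21.6 act 21.7 mz 0.044 f [0.2 1.7 5.4] p [0.5053 0.1285 0.157 ] t 22.23
19.8 act 20.0 mz 0.054 f [-0.6  1.   4.9] p [0.5053 0.1285 0.157 ] t 22.65
18.1 act 18.2 mz 0.045 f [-0.9  1.6  4.8] p [0.5053 0.1285 0.1571] t 23.07
16.4 act 16.5 mz 0.055 f [0.6 1.5 4.8] p [0.5054 0.1284 0.1571] t 23.48
14.7 act 14.8 mz 0.036 f [-1.2  1.5  5.3] p [0.5053 0.1284 0.157 ] t 23.9
13.0 act 13.1 mz 0.067 f [0.2 1.  5.8] p [0.5054 0.1284 0.157 ] t 24.32
11.2 act 11.4 mz 0.057 f [0.1 1.1 5.1] p [0.5054 0.1284 0.1571] t 24.73
9.5 act 9.7 mz 0.044 f [-0.4  0.5  5.9] p [0.5054 0.1284 0.1571] t 25.15
7.8 act 7.9 mz 0.059 f [0.7 0.1 5.3] p [0.5054 0.1284 0.1571] t 25.57
6.1 act 6.2 mz 0.036 f [-0.7  1.5  5.3] p [0.5054 0.1284 0.157 ] t 25.98
4.4 act 4.5 mz 0.038 f [0.5 0.7 4.6] p [0.5054 0.1284 0.157 ] t 26.4
2.6 act 2.8 mz 0.045 f [-0.7  0.3  4.7] p [0.5054 0.1283 0.157 ] t 26.82
0.9 act 1.1 mz 0.051 f [-0.   0.4  5.5] p [0.5054 0.1283 0.1571] t 27.23
-0.8 act -0.7 mz 0.06 f [-0.6  0.1  6.3] p [0.5054 0.1283 0.1571] t 27.65
-2.5 act -2.4 mz 0.042 f [0.  0.7 6. ] p [0.5054 0.1283 0.1571] t 28.07
-4.2 act -4.1 mz 0.059 f [0.4 0.1 5.4] p [0.5055 0.1283 0.1571] t 28.48
```

```bash
python3 - <<'E'
from turn import *
p=turn(json.load(open("psi.json")),[.5050,.1284],.1566,10,.02,.11)
E
```

```text
-5.4 act -5.2 mz 0.122 f [-2.   1.   5.2] p [0.5056 0.1281 0.157 ] t 28.9
STOP
```

```bash
python3 - <<'E'
from turn import *
print(avg(15)); p=turn(json.load(open("psi.json")),[.5050,.1284],.1566,2,.012,.15); print(avg(15))
E
```

```text
0.12195343238457708
-6.1 act -5.9 mz 0.157 f [-0.2  0.5  4.7] p [0.5056 0.1281 0.1571] t 29.57
STOP
0.1503600149200422
```

The moment is rising steeply (about 3 N·m/rad), so the screw is tight on its stop. Releasing.

```bash
python3 - <<'E'
from h import *
robot.gripper_to(.05); rep("open"); p=robot.get_state()["position"]
robot.move_straight([p[0],p[1],.30],velocity=.08); robot.hold(.5); rep()
a=robot.read_camera("wrist")
cv2.imwrite("pics/end.png",np.hstack([cv2.resize(a,(400,300)),cv2.resize(robot.read_camera("scene")[60:260,280:480],(300,300),interpolation=2)]))
E
```

```text
open t 30.25 p [0.5047 0.1282 0.1561] f [ 0.1 -0.3  0.6] m [0.04  0.006 0.007] g 0.0501
 t 32.69 p [0.5047 0.1282 0.3   ] f [ 0.2 -1.2  0.2] m [ 0.031 -0.023 -0.005] g 0.05
```

View pics/end.png

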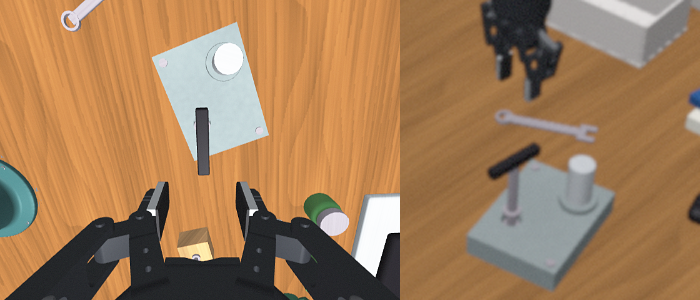

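The key stands upright and free in the socket (bar at about (203,141) on the left and (514,161) on the right), and the gripper is clear of it.

```bash
python3 -c "
from rig import robot
print(robot.hand_in())"
```

```text
the job is handed in; nothing more can be done
None
```

I handed the job in with the large key fully home, the screw turned clockwise until the torque rose sharply at its stop (0.15 N·m read), and the key released and standing upright; the small key and everything else were left alone, and no verdict came back.

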